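# Back off the ratchet winder on the electronics bench

## Task

On the hand winder that carries the white spool, throw the pawl's lever over so that the ratchet pawl is lifted clear of the toothed wheel and stays resting back against its stop. Then turn the crank backward, over the top, until its arm is back against its stop pin, ready for the next spool. Do not turn the crank of the other winder, the one with the bare axle.

Things in the scene. Friction and masses are not known exactly. Their poses are not given: they have to be found in the camera images.
- winder: Fixed hand winder with an empty white spool, flanges 84 mm wide, on a level axle 85 mm up. Base plate 170 x 110 x 10 mm. Origin: bench top below the axle's middle; z up, y along the axle to the crank, x towards the pawl's post. Toothed wheel (72 mm wide) at y=-45, crank arm at y=46. Beyond y=50 stands only the crank handle, beyond y=-57 only the pawl's grip pin (mm).
- winder_reel (a joint): Crank and wheel angle q, rad: 0 = on the stop pin (lowest), grows forward; starts 1.1 to 1.75. Black round handle, 14 mm thick, parallel to y, y=49 to 95; its axis at x=65cos(50deg+q), z=85+65sin(50deg+q) mm in winder. About 2 N turns it; stays where left. Pawl down: turns back up to one tooth (30 deg), then blocks; pawl lifted: free.
- winder_pawl (a joint): Pawl angle q, rad: 0 to 0.2 = down in the teeth, 1.22 = thrown over, on its stop. Its lever rises from the pivot (x=53, y=-45, z=134) to a steel grip pin 12 mm thick parallel to y, free from y=-52 to -88; pin axis at x=53+50cos(115deg-q), z=134+50sin(115deg-q) mm in winder. Let go below q=0.45 it falls back by its weight, above 0.7 over to its stop. Under 0.5 N moves it.
- bare_winder_handle (a point): Middle of the crank handle of the other winder, to be left alone: same build and size, but its axle is bare, with no spool. The two winders stand side by side 260 to 410 mm apart, either one on the left, each up to 15 degrees askew.
Things that resemble listed ones, but are neither listed nor needed, are in the scene too. Leave any orange or turquoise look-alike of the winder alone.

How it is judged:
By the outcome, as a careful person would: the job done as asked, in the order asked, and still so for the second after the job is handed in, with the robot touching nothing.
It also fails if it takes over 51 s, if anything falls off the work surface, if the arm or the gripper's body presses on something with over 40 N, if the wrist force passes 120 N, or if a joint passes its speed limit or range.

## Robot

A 6-joint arm with a two-finger parallel gripper is mounted at the origin on the work surface. World frame = base frame: x ahead of the robot, y to its left, z up, the work surface at z = 0. Lengths are in m, angles in rad, forces in N, time in s.
With the tool pointing down it reaches from about 0.35 to 0.775 m from the base axis. Payload 7.3 kg.
Tool frame: the origin (TCP) lies at the very end of the fingers, on their centre line; the grasp point (between the pads) lies 19 mm behind it; z points along the fingers, y is the direction in which the jaws open and shut (so a half turn about z gives the same grasp; the last joint's range is limited). The gripper opens to 92 mm and grips with 3 to 60 N. Pads are 19 mm wide; open, the fingers measure 130 mm over their backs; the gripper's body (75 mm by 190 mm) begins 47 mm behind the grasp point.
Start: joints at [0.966, 0.342, 1.524, -0, 1.275, -0.146], TCP at [0.232, 0.471, 0.227] pointing down, gripper open.
Joint ranges: [-2.53, 2.53], [-0.77, 2.02], [0.04, 2.7], [-1, 4.14], [0.28, 2.66], [-3.11, 3.11]. Speed limits (rad/s): [2.57, 2.57, 3.14, 3.14, 3.14, 3.14].

## Interface

Orientations are given as [roll, pitch, yaw] about the fixed x, y, z axes, in that order (R = Rz(yaw) Ry(pitch) Rx(roll)).
In Python, from cell import robot gives the robot as it stands.
- The arm moves only by the shell command python3 -m pendant 'ROWS' [OPENING] [FORCE]. ROWS is JSON, a list of rows, each a list of 2 entries, a list of its own where there are three numbers: the shift along the tool's x, y, z in mm, then the turn about the tool's z in degrees. In form: [[[x, y, z], turn], ...]. A call has 1 to 10 rows; each row is the pose to reach, as a shift and turn from the pose measured when the call began, along the tool's axes at that moment; what a row does not reach only later rows make up. A row lasts 1/12 s, in which the tool goes at most 41.7 mm and 7.16 degrees, less where a joint would pass 70% of its speed; a pose out of reach is approached as far as the arm can. A call with a gripper value outside its range is refused whole. OPENING is the opening, from 0 (shut) to 1 (fully open), set as the call begins (- or left out, the last holds). The fingers move at their own pace and stop on an object; FORCE is the grip in N (left out, the last holds). Time passes only in rows, so rows that repeat a pose let the fingers close. It gives the time, the measured TCP pose, the force and the opening at its end, in the units of the state.
- robot.observe(): the state, without advancing time (a new reading comes with each control period).
- robot.read_camera(name): name is "scene" or "side" or "wrist"; returns the picture (480x640x3 uint8, red, green, blue); there is no depth.
- robot.calibration(name): a dict with "vfov" (degrees; the focal length in pixels is half the picture's height over the tangent of half this angle, whatever the lens; pixels are square), "cx", "cy" (the principal point, pixels), "k1" (the pictures are not rectified: a ray, as slopes to the right and down, at radius r is drawn at 1 + k1 r^2 times it, then the intrinsics apply), "rvec" (rotation vector, rad) and "tvec" (3), from world to camera coordinates, as OpenCV has them. Camera axes: x right, y down, z forward; pixel columns grow to the right and rows downward; lengths in m; the calibration is good to about 2 mm. A picture is of the moment at which its call begins: read the wrist's pose just before it. calibration takes no time and is no camera call; for the wrist camera it gives the pose at the moment of the call.
- robot.hand_in(): hands the job in, once; it reports no verdict.
Trained networks look in the newest picture that a camera, given by its name, has taken for a name from the list of things; names that differ only in an ending like _2 or _b are one class to them, and where a whole thing is asked for, a point or a joint stands for the part that bears it (a point fixed in the world has none). Each returns a list of dicts, best first, with "p" (0 to 1); they miss things now and then, are a little off and sometimes report something else, mostly with a low value. They report only what shows in the picture. A call takes as long as a camera call. They do not tell look-alikes from the thing itself.
- robot.find_in(camera, query): "xy" ([column, row] as shares, 0 to 1, of the picture: columns of its width, rows of its height, amid what is visible of it).
The state is a dict: "time": time; "qpos": joint angles; "qvel": joint speeds; "joint_efforts": joint torques, N m; "tool_pos": TCP position; "tool_rot": TCP orientation; "contact_force": force on the tool from outside, world axes, zero at the start; "torque": the same for the moment, N m; "opening": finger opening in m.
Only numpy, scipy, OpenCV 4.12 (cv2) and the standard library are available. Lean on these libraries where they do the work, as an engineer would, in place of code of your own. Each camera call takes 0.05 s, during which the arm holds its last target.

## Working session

There is one attempt and no reset: what is moved stays moved. The work goes in short steps, Python scripts to look and compute and a shell command to move; the robot and the scene stay as the last step left them, time stands still between calls to the robot, and variables do not carry over. Pictures are saved under pics/ and viewed, and the job is handed in when it is done.

```bash
mkdir -p pics; ls
cat > h.py <<'E'
import cv2,numpy as np
from cell import robot
def snap(n,f):
    im=robot.read_camera(n); cv2.imwrite('pics/'+f,cv2.cvtColor(im,cv2.COLOR_RGB2BGR)); return im
E
python3 - <<'E'
from h import *
for n in('scene','side','wrist'):
    snap(n,n+'0.png'); print(n,robot.calibration(n))
    if n!='wrist':
      for q in('winder','winder_reel','winder_pawl','bare_winder_handle'): print(q,[(round(d['xy'][0]*640),round(d['xy'][1]*480),round(d['p'],2)) for d in robot.find_in(n,q)])
print(robot.observe())
E
```

```text
pics
scene {'vfov': 54.38394902067597, 'cx': 317.37213660797295, 'cy': 239.24929395198677, 'k1': -0.03624187982854816, 'rvec': array([ 1.85735695,  1.58027977, -0.67566636]), 'tvec': array([-0.07362932, -0.23501585,  1.21212099])}
winder [(305, 229, 0.96), (185, 227, 0.79), (218, 318, 0.65)]
winder_reel [(183, 200, 0.88), (313, 199, 0.83), (227, 287, 0.66), (171, 277, 0.56)]
winder_pawl [(141, 185, 0.77), (171, 278, 0.67), (276, 183, 0.52)]
bare_winder_handle [(422, 272, 0.56)]
side {'vfov': 49.67953333542723, 'cx': 318.8293174243142, 'cy': 244.5109763168162, 'k1': -0.12850202508627248, 'rvec': array([ 2.26226434, -0.6516729 ,  0.29299966]), 'tvec': array([-0.3985055 ,  0.2523053 ,  0.89176991])}
winder [(267, 299, 0.84), (315, 404, 0.81), (396, 315, 0.66)]
winder_reel [(262, 283, 0.96), (312, 385, 0.89), (398, 302, 0.69)]
winder_pawl [(439, 278, 0.97), (354, 379, 0.94), (294, 269, 0.56)]
bare_winder_handle [(314, 203, 0.62)]
wrist {'vfov': 66.22162571389151, 'cx': 326.56248792585154, 'cy': 238.91132671592928, 'k1': -0.06933929386445377, 'rvec': array([-2.44133641, -1.51676904, -0.2321079 ]), 'tvec': array([-0.52456015, -0.03828421,  0.39145269])}
{'time': 0.55, 'qpos': array([ 9.65986992e-01,  3.41997923e-01,  1.52417270e+00,  2.03550926e-05,
        1.27538560e+00, -1.45960876e-01]), 'qvel': array([-4.85499111e-04, -1.99866047e-03, -2.06865078e-03, -2.53883749e-05,
       -5.27816434e-04,  1.46908052e-04]), 'joint_efforts': array([-1.16531734e-03, -4.30872273e+01, -2.44357860e+01,  7.18165655e-02,
        4.86459222e-02,  9.68625329e-06]), 'tool_pos': array([0.23248135, 0.47070934, 0.22671617]), 'tool_rot': array([ 3.14155378e+00, -1.39683006e-05,  2.68273827e+00]), 'contact_force': array([ 0.2372191 , -0.04218099, -0.23458495]), 'torque': array([-0.07220526, -0.00184701, -0.06214121]), 'opening': 0.09193491940954096}
```

View pics/scene0.png

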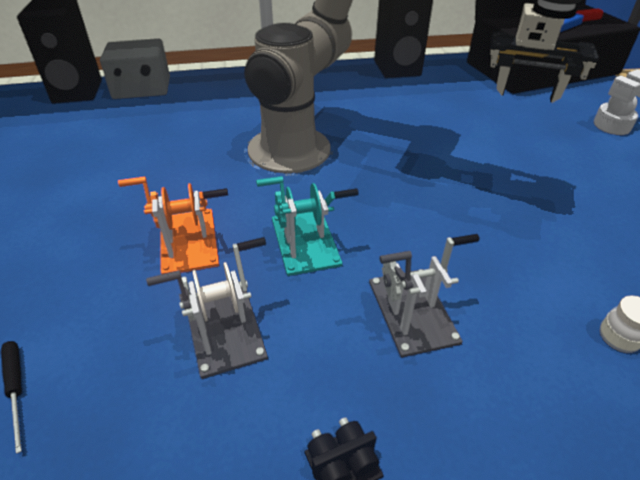

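View pics/side0.png

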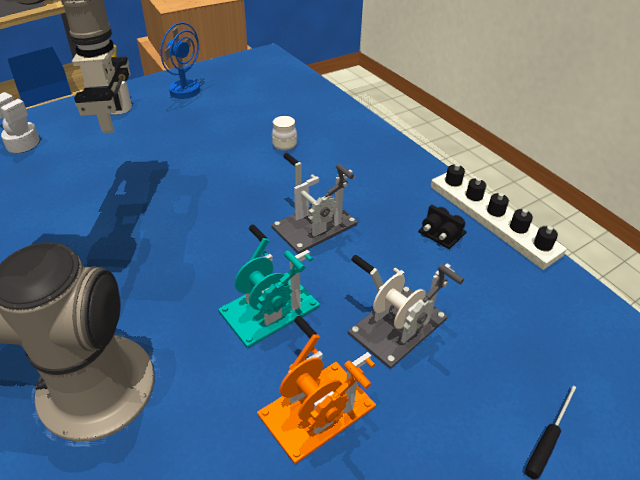

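View pics/wrist0.png

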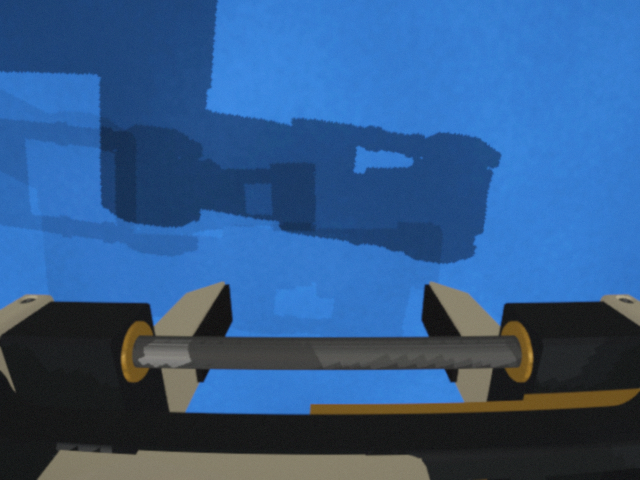

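Run:
```python
import cv2
a=cv2.imread('pics/scene0.png')[220:390,130:290]; cv2.imwrite('pics/cs.png',cv2.resize(a,None,fx=3.5,fy=3.5,interpolation=3))
a=cv2.imread('pics/side0.png')[245:375,335:475]; cv2.imwrite('pics/cd.png',cv2.resize(a,None,fx=4.5,fy=4.5,interpolation=3))
```

```text
(no output)
```

View pics/cs.png

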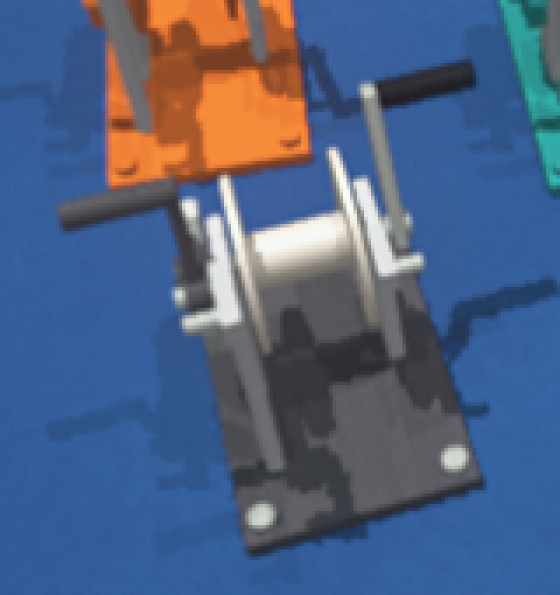

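View pics/cd.png

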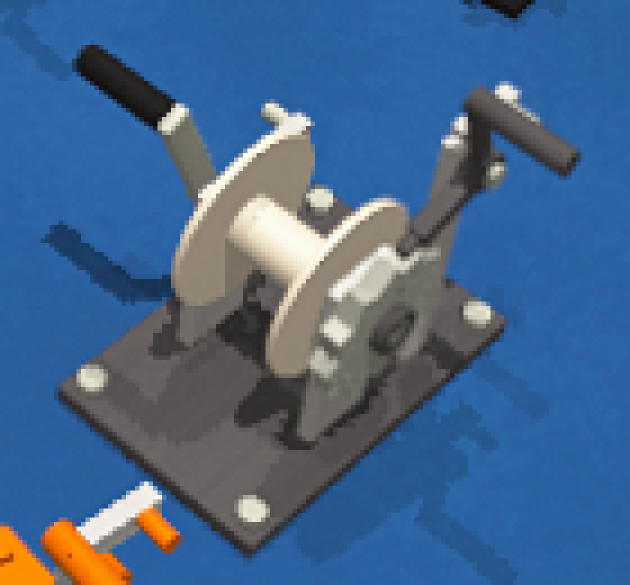

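```bash
cat >> h.py <<'E'
def proj(n,P,cal=None):
    c=cal or robot.calibration(n); R=cv2.Rodrigues(np.array(c['rvec'],float))[0]
    X=np.atleast_2d(P)@R.T+np.array(c['tvec']); s=X[:,:2]/X[:,2:]; r2=(s**2).sum(1,keepdims=True)
    f=240/np.tan(np.radians(c['vfov']/2)); return s*(1+c['k1']*r2)*f+[c['cx'],c['cy']]
def handle(q,y): a=np.radians(50)+q; return [.065*np.cos(a),y,.085+.065*np.sin(a)]
def pin(q,y): a=np.radians(115)-q; return [.053+.05*np.cos(a),y,.134+.05*np.sin(a)]
def w2W(p,P):
    c,s=np.cos(p[2]),np.sin(p[2]); P=np.atleast_2d(P); return np.c_[p[0]+c*P[:,0]-s*P[:,1],p[1]+s*P[:,0]+c*P[:,1],P[:,2]]
E
cat > fit.py <<'E'
from h import *
from scipy.optimize import least_squares
cal={n:robot.calibration(n) for n in('scene','side')}
def model(p):
    L=[handle(p[3],.095),handle(p[3],.049),pin(p[4],-.088),pin(p[4],-.052)]
    o=p[5]
    S=L+[[.085+o,.055,.005],[.085+o,-.055,.005]]
    D=L+[[-.085+o,.055,.005],[-.085+o,-.055,.005],[.085+o,-.055,.005]]
    return np.r_[proj('scene',w2W(p,S),cal['scene']),proj('side',w2W(p,D),cal['side'])]
obs=np.array([[264.3,241.4],[239.1,247.7],[148.6,281.4],[180,275.1],[268,357.7],[201.4,376.6],
[354.6,258.3],[372.3,270.6],[461.7,280.6],[441,267.9],[348.3,331.7],[390.6,366.8],[447.2,317.2]])
best=None
for yaw in np.arange(-3,3.2,.5):
    r=least_squares(lambda p:(model(p)-obs).ravel(),[.5,0,yaw,1.4,.1,0],loss='soft_l1')
    if best is None or r.cost<best.cost: best=r
p=best.x; print(p.round(4),best.cost); print((model(p)-obs).round(1))
np.save('p.npy',p)
print(w2W(p,[handle(p[3],.072),pin(p[4],-.07),pin(1.22,-.07),handle(0,.072)]).round(4))
E
python3 fit.py
```

```text
[ 0.5316 -0.1767  0.1852  1.1173  0.098   0.011 ] 13.306876374351813
[[ 2.3 -0.7]
 [-0.4 -0.3]
 [-0.1  0.8]
 [-5.2  0.5]
 [ 1.2 -0.1]
 [ 0.2  1.4]
 [-1.  -1.4]
 [ 0.1  0.1]
 [-0.3  0.5]
 [ 3.   1.5]
 [-1.4 -0.2]
 [-0.5  0.8]
 [ 0.  -0.3]]
[[ 0.4924 -0.1108  0.1444]
 [ 0.5803 -0.2388  0.1812]
 [ 0.6313 -0.2293  0.1694]
 [ 0.5594 -0.0983  0.1348]]
```

White-spool winder: scene (218,318), side (396,315). It has a dark base and a white spool, as the close crops show. Possible mix-ups: orange (185,227), turquoise (305,229) and the bare-axle winder (420,300), none of which I'll touch. The fit agrees to within a few pixels, with the crank at q≈1.12 and the pawl at ≈0.1.

```bash
cat >> h.py <<'E'
def R0(o):
    from scipy.spatial.transform import Rotation as Q
    return Q.from_euler('xyz',o['tool_rot']).as_matrix()
def shift(T,yaw=None):
    o=robot.observe(); d=R0(o).T@(np.array(T)-o['tool_pos'])*1000
    t=None if yaw is None else np.degrees((o['tool_rot'][2]-yaw+np.pi)%(2*np.pi)-np.pi)
    print('shift',d.round(1),'turn',t)
def wpose(P):
    p=np.load('p.npy'); return w2W(p,np.array(P)/1000)[0]
def where():
    p=np.load('p.npy'); o=robot.observe(); d=o['tool_pos'][:2]-p[:2]; c,s=np.cos(p[2]),np.sin(p[2])
    print('t',round(o['time'],2),'winder mm',(np.array([c*d[0]+s*d[1],-s*d[0]+c*d[1],o['tool_pos'][2]])*1000).round(1),'F',o['contact_force'].round(1),'yaw',round(o['tool_rot'][2],3))
E
python3 - <<'E'
from h import *
where(); T=wpose([-15,-72,250]); print(T); shift(T,np.pi/2+np.load('p.npy')[2])
E
```

```text
t 0.55 winder mm [-174.8  691.4  226.7] F [ 0.2 -0.  -0.2] yaw 2.683
[ 0.53014984 -0.25024943  0.25      ]
shift [-586.2 -514.5  -23.3] turn 53.09746869226937
```

```bash
python3 -m pendant '[[[-20,-18,-10],4],[[-47,-41,-20],8],[[-75,-66,-24],12],[[-103,-90,-24],16],[[-132,-116,-24],20],[[-160,-140,-24],24],[[-188,-165,-24],28],[[-216,-190,-24],32],[[-244,-214,-24],36],[[-272,-239,-24],40]]' 0 10
python3 - <<'E'
from h import *
where(); T=wpose([-15,-72,250]); shift(T,np.pi/2+np.load('p.npy')[2])
E
```

```text
time: 1.38
tool_pos: [0.3709, 0.1343, 0.251]
tool_rot: [3.141, 0.0, 1.981]
contact_force: [0.7, 0.8, -0.6]
opening: 0.0295
t 1.38 winder mm [-100.7  335.3  251. ] F [ 0.7  0.8 -0.6] yaw 1.981
shift [-416.2   -7.5    1.1] turn 12.913228305208039
```

```bash
python3 -m pendant '[[[-40,0,0],5],[[-80,-1,0],10],[[-120,-2,0],13],[[-160,-3,0],13],[[-200,-4,0],13],[[-240,-4,0],13],[[-280,-5,0],13],[[-320,-6,0],13],[[-360,-7,0],13],[[-400,-7,0],13]]' 0 10
python3 - <<'E'
from h import *
where(); T=wpose([-15,-72,250]); shift(T,np.pi/2+np.load('p.npy')[2]); snap('wrist','w1.png')
E
```

```text
time: 2.22
tool_pos: [0.5244, -0.2373, 0.2511]
tool_rot: [3.14, -0.0, 1.754]
contact_force: [0.4, 0.1, 0.5]
opening: 0.0003
t 2.22 winder mm [-18.3 -58.2 251.1] F [0.4 0.1 0.5] yaw 1.754
shift [-13.7   3.3   1.1] turn -0.11280594516382206
```

View pics/w1.png

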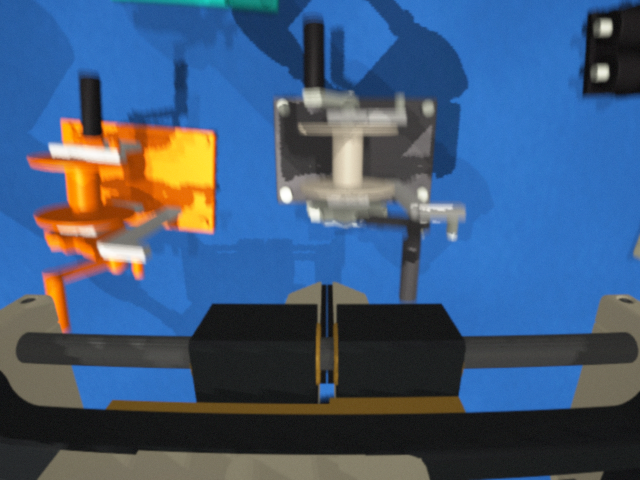

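The wrist view shows the white spool winder straight ahead. The pawl pin runs from about (410,225) to (408,300), and the black handle from about (314,20) to (316,90).

Run:
```python
from h import *
p=np.load('p.npy')
print(proj('wrist',w2W(p,[handle(p[3],.095),handle(p[3],.049),pin(p[4],-.052),pin(p[4],-.088),[.096,.055,.01],[-.074,.055,.01]])).round(0))
T=wpose([-15,-72,160]); shift(T)
```

```text
[[310.  -4.]
 [311.  72.]
 [409. 233.]
 [406. 284.]
 [437.  83.]
 [270.  84.]]
shift [-6.6  2.5 89.9] turn None
```

Run:
```python
from h import *
im=snap('wrist','w2.png')
p=np.load('p.npy')
u=proj('wrist',w2W(p,[handle(p[3],.095),handle(p[3],.049),pin(p[4],-.052),pin(p[4],-.088),[.096,.055,.01],[-.074,.055,.01],[-.074,-.055,.01],[.096,-.055,.01]]))
for a in u: cv2.circle(im,tuple(int(v) for v in a),3,(255,0,0),-1)
cv2.imwrite('pics/w2.png',im[:,:,::-1])
T=wpose([-15,-72,160]); shift(T); where()
```

```text
shift [-10.5   3.2  89.6] turn None
t 2.32 winder mm [-18.1 -61.3 249.6] F [-0.2  0.7 -0.1] yaw 1.75
```

View pics/w2.png

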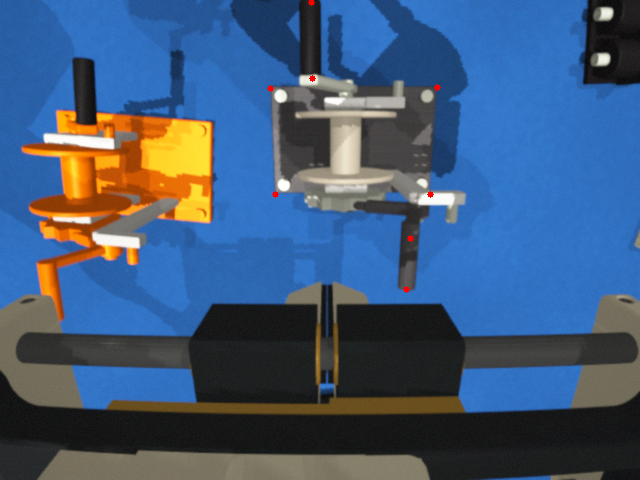

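The overlay matches to 2–3 mm: pin, handle ends and base corners all line up. Descending behind the pin.

```bash
python3 -m pendant '[[[-10,3,20],0],[[-10,3,45],0],[[-10,3,70],0],[[-10,3,89],0],[[-10,3,89],0],[[-10,3,89],0]]' 0 10
python3 - <<'E'
from h import *
where(); T=wpose([20,-72,160]); shift(T);T=wpose([55,-72,160]); shift(T)
E
```

```text
time: 2.82
tool_pos: [0.5295, -0.2491, 0.1603]
tool_rot: [-3.141, -0.0, 1.75]
contact_force: [0.3, -0.5, 0.4]
opening: 0.0003
t 2.82 winder mm [-15.4 -70.8 160.3] F [ 0.3 -0.5  0.4] yaw 1.75
shift [-1.  35.4  0.3] turn None
shift [-0.8 70.4  0.2] turn None
```

```bash
python3 -m pendant '[[[-1,8,0],0],[[-1,16,0],0],[[-1,24,0],0],[[-1,31,0],0],[[-1,38,0],0],[[-1,45,0],0],[[-1,52,0],0],[[-1,58,0],0],[[-1,64,0],0],[[-1,64,0],0]]' 0 10
python3 - <<'E'
from h import *
where(); snap('wrist','w3.png'); snap('side','s3.png'); a=cv2.imread('pics/side0.png'); a=cv2.imread('pics/s3.png')[225:375,335:505]; cv2.imwrite('pics/s3.png',cv2.resize(a,None,fx=4,fy=4,interpolation=3))
E
```

```text
time: 3.65
tool_pos: [0.5937, -0.2384, 0.16]
tool_rot: [-3.141, -0.0, 1.751]
contact_force: [0.7, -0.2, -0.2]
opening: 0.0009
t 3.65 winder mm [ 49.7 -72.  160. ] F [ 0.7 -0.2 -0.2] yaw 1.751
```

View pics/s3.png

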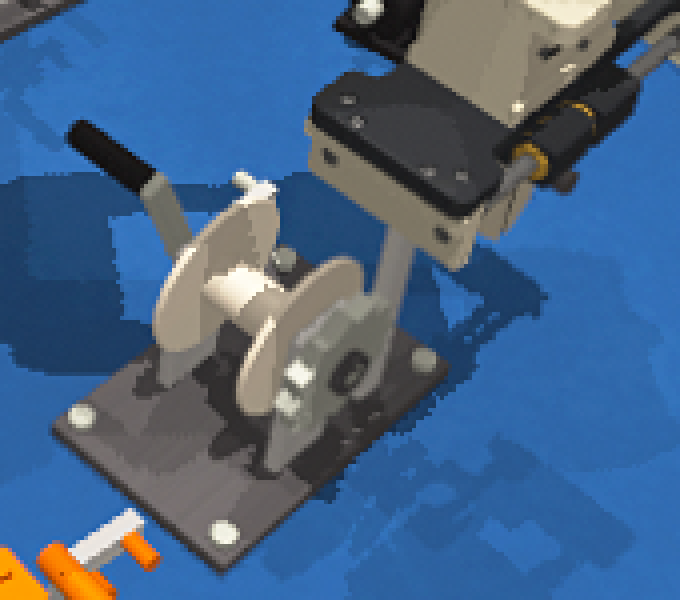

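View pics/w3.png

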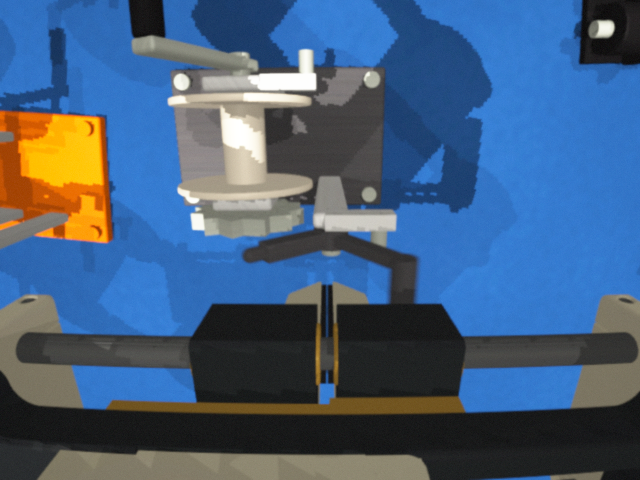

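The pawl has swung over: the nose is clear of the wheel and the pin lies past the pivot. Next I back off and verify, and locate the neighbouring pins for clearance.

```bash
python3 -m pendant '[[[0,-15,0],0],[[0,-30,0],0],[[0,-40,-25],0],[[0,-40,-60],0],[[0,-40,-90],0],[[0,-40,-90],0],[[0,-40,-90],0]]' 0 10
python3 - <<'E'
from h import *
where(); im=snap('wrist','w4.png')
p=np.load('p.npy')
u=proj('wrist',w2W(p,[pin(1.22,-.052),pin(1.22,-.088)]))
for a in u: cv2.circle(im,tuple(int(v) for v in a),2,(255,0,0),-1)
cv2.imwrite('pics/w4.png',im[:,:,::-1])
snap('side','s4.png'); a=cv2.imread('pics/s4.png')[215:375,205:475]; cv2.imwrite('pics/s4.png',cv2.resize(a,None,fx=2.9,fy=2.9,interpolation=3))
cs=robot.calibration('scene');cd=robot.calibration('side')
from scipy.optimize import least_squares
for a,b in [((258,182.5),(306,257)),((120,181),(368,356)),((356,192),(253,228))]:
    r=least_squares(lambda X:np.r_[proj('scene',X,cs)[0]-a,proj('side',X,cd)[0]-b],[.4,0,.15]); print(r.x.round(3),r.cost)
E
```

```text
time: 4.33
tool_pos: [0.5539, -0.2464, 0.2523]
tool_rot: [3.14, 0.003, 1.75]
contact_force: [-0.3, -0.1, -0.8]
opening: 0.0005
t 4.33 winder mm [  9.  -72.5 252.3] F [-0.3 -0.1 -0.8] yaw 1.75
[ 0.391 -0.089  0.192] 4.657023605698558
[ 0.36  -0.31   0.204] 38.04749760353193
[0.374 0.086 0.135] 0.0034393436926442255
```

View pics/w4.png

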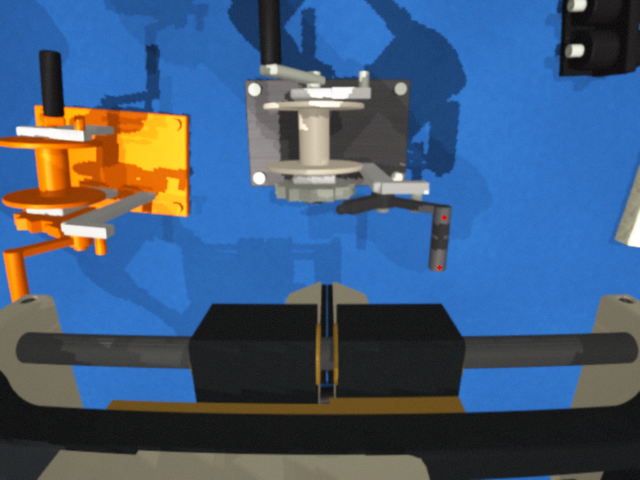

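View pics/s4.png

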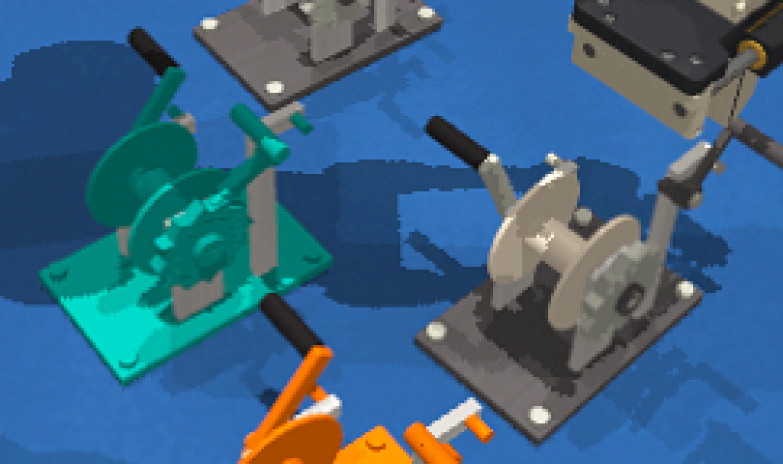

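The pin sits exactly on the q=1.22 prediction, at (444,217)–(439,267). So the pawl is thrown over and resting on its stop with nothing touching it. Next I go over the crank handle, with the jaws straddling it.

Run:
```python
from h import *
where(); shift(wpose([-26,66,250]),np.pi/2+np.load('p.npy')[2])
```

```text
t 4.43 winder mm [  8.2 -71.6 249.2] F [ 0.1 -0.2  0.9] yaw 1.75
shift [137.4 -35.   -0.5] turn -0.3323316774222304
```

```bash
python3 -m pendant '[[[35,-9,0],0],[[70,-18,0],0],[[105,-27,0],0],[[137,-35,0],0],[[137,-35,0],0],[[137,-35,0],0]]' 1 10
python3 - <<'E'
from h import *
where(); im=snap('wrist','w5.png')
where(); shift(wpose([-26,66,128]))
E
```

```text
time: 4.93
tool_pos: [0.4931, -0.1158, 0.2488]
tool_rot: [-3.138, -0.002, 1.753]
contact_force: [0.8, -0.1, -0.8]
opening: 0.036
t 4.93 winder mm [-26.7  67.  248.8] F [ 0.8 -0.1 -0.8] yaw 1.753
t 4.98 winder mm [-26.2  65.8 248.9] F [-1.3 -0.2 -0.1] yaw 1.751
shift [  0.    0.6 120.9] turn None
```

View pics/w5.png

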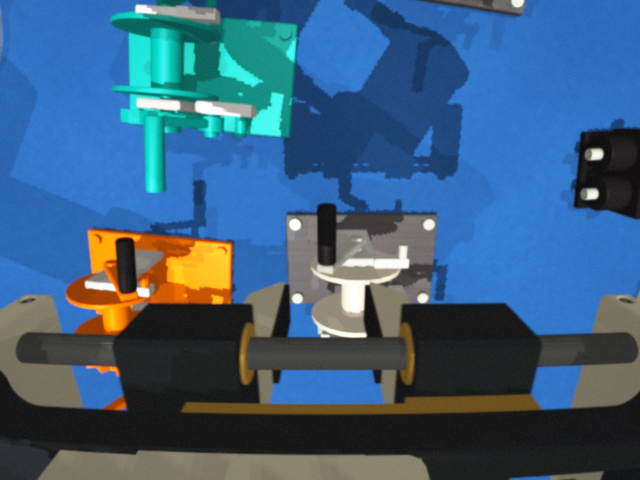

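```bash
python3 -m pendant '[[[0,1,25],0],[[0,1,60],0],[[0,1,90],0],[[0,1,110],0],[[0,1,121],0],[[0,1,121],0],[[0,1,121],0]]' 0.55 10
python3 - <<'E'
from h import *
where(); im=snap('wrist','w6.png')
where(); 
for x in (20,40,50,60): shift(wpose([x,66,128]))
E
```

```text
time: 5.57
tool_pos: [0.4943, -0.1176, 0.127]
tool_rot: [-3.136, -0.003, 1.75]
contact_force: [-0.4, 0.3, 0.5]
opening: 0.0505
t 5.57 winder mm [-25.8  65.  127. ] F [-0.4  0.3  0.5] yaw 1.75
t 5.62 winder mm [-25.3  64.9 127.9] F [-0.2  0.   0.3] yaw 1.75
shift [ 1.3 45.3 -0.3] turn None
shift [ 1.5 65.3 -0.3] turn None
shift [ 1.5 75.3 -0.4] turn None
shift [ 1.6 85.3 -0.4] turn None
```

View pics/w6.png

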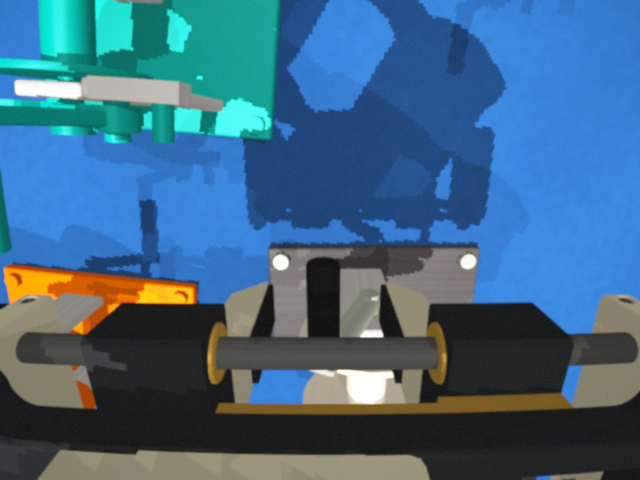

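The handle, at (323,295), lies between the jaws with no contact. Pushing toward +x, over the top.

```bash
python3 -m pendant '[[[1,8,0],0],[[1,17,0],0],[[1,26,0],0],[[1,35,0],0],[[1,44,0],0],[[1,52,0],0],[[1,60,0],0],[[1,67,0],0],[[1,75,0],0],[[1,75,0],0]]' 0.55 10
python3 - <<'E'
from h import *
where(); im=snap('wrist','w7.png'); where(); shift(wpose([60,66,126]))
E
```

```text
time: 6.45
tool_pos: [0.5698, -0.1028, 0.1272]
tool_rot: [-3.139, -0.002, 1.751]
contact_force: [-0.5, -0.7, -0.3]
opening: 0.0503
t 6.45 winder mm [ 51.1  65.6 127.2] F [-0.5 -0.7 -0.3] yaw 1.751
t 6.5 winder mm [ 50.7  65.5 127.4] F [ 0.9  0.6 -0.4] yaw 1.751
shift [0.5 9.3 1.4] turn None
```

View pics/w7.png

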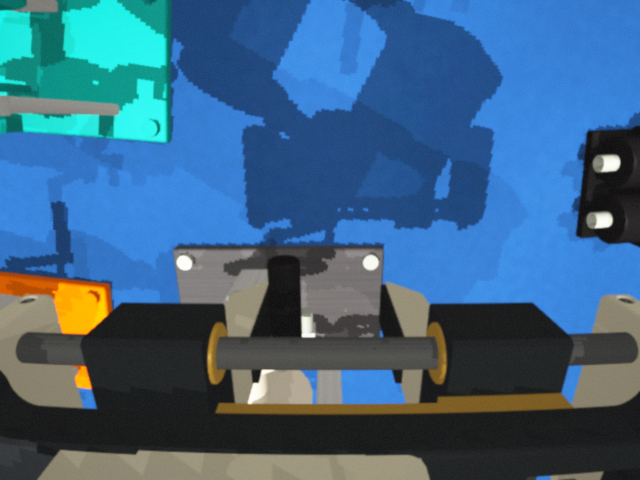

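The handle is following, held against the left finger. Creep to the stop now.

```bash
python3 -m pendant '[[[0,3,0],0],[[0,6,0],0],[[0,8,0],0],[[0,8,0],0]]' 0.55 10; python3 -m pendant '[[[0,2,0],0],[[0,2,0],0],[[0,2,0],0]]' 0.55 10;  python3 -c "
from h import *
where()"
```

```text
time: 6.83
tool_pos: [0.5769, -0.1014, 0.1269]
tool_rot: [-3.138, -0.002, 1.751]
contact_force: [-4.6, 0.1, -4.1]
opening: 0.0507
time: 7.08
tool_pos: [0.5779, -0.1012, 0.1267]
tool_rot: [-3.135, -0.003, 1.751]
contact_force: [-6.5, -0.8, -2.4]
opening: 0.0506
t 7.08 winder mm [ 59.4  65.7 126.7] F [-6.5 -0.8 -2.4] yaw 1.751
```

```bash
python3 -m pendant '[[[0,2,0],0],[[0,4,0],0],[[0,4,0],0],[[0,4,0],0]]' 0.55 10;  python3 -c "
from h import *
where()"
```

```text
time: 7.42
tool_pos: [0.5782, -0.1011, 0.1262]
tool_rot: [-3.127, -0.004, 1.751]
contact_force: [-15.3, -4.4, 3.6]
opening: 0.0507
t 7.42 winder mm [ 59.7  65.8 126.2] F [-15.3  -4.4   3.6] yaw 1.751
```

A hard stop where predicted (force up to 15 N, no further motion). Backing off and checking.

```bash
python3 -m pendant '[[[0,-8,0],0],[[0,-16,0],0],[[0,-16,0],0],[[0,-16,-20],0],[[0,-16,-50],0],[[0,-16,-85],0],[[0,-16,-120],0],[[20,-30,-140],0],[[20,-30,-140],0],[[20,-30,-140],0]]' 0.55 10; python3 -m pendant '[[[-35,0,0],0],[[-70,0,0],0],[[-105,0,0],0],[[-140,0,0],0],[[-160,0,0],0],[[-160,0,0],0],[[-160,0,0],0]]' 0.55 10
python3 - <<'E'
from h import *
where(); im=snap('wrist','w8.png'); p=np.load('p.npy')
u=proj('wrist',w2W(p,[pin(1.22,-.052),pin(1.22,-.088),handle(0,.049),handle(0,.095)]))
for a in u: cv2.circle(im,tuple(int(v) for v in a),2,(255,0,0),-1)
cv2.imwrite('pics/w8.png',im[:,:,::-1])
snap('side','s8.png'); a=cv2.imread('pics/s8.png')[225:375,335:505]; cv2.imwrite('pics/s8.png',cv2.resize(a,None,fx=4,fy=4,interpolation=3))
snap('scene','c8.png')
E
```

```text
time: 8.25
tool_pos: [0.5482, -0.0865, 0.2687]
tool_rot: [-3.132, -0.002, 1.752]
contact_force: [-0.4, -0.4, -0.5]
opening: 0.0503
time: 8.83
tool_pos: [0.5768, -0.2449, 0.2662]
tool_rot: [-3.13, -0.004, 1.75]
contact_force: [0.9, -0.1, -0.1]
opening: 0.051
t 8.83 winder mm [ 31.9 -75.4 266.2] F [ 0.9 -0.1 -0.1] yaw 1.75
```

View pics/w8.png

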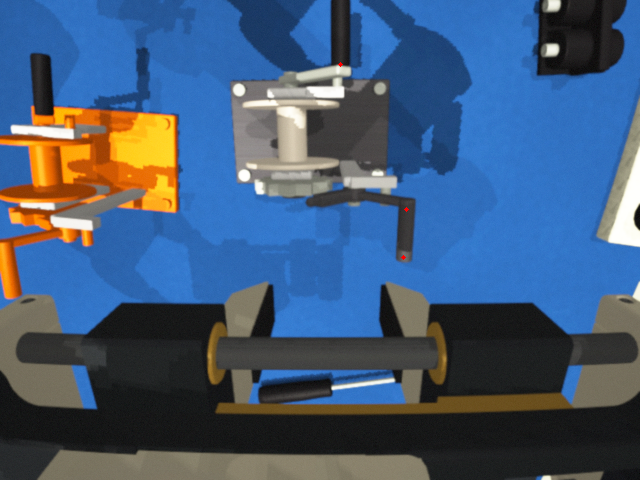

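View pics/s8.png

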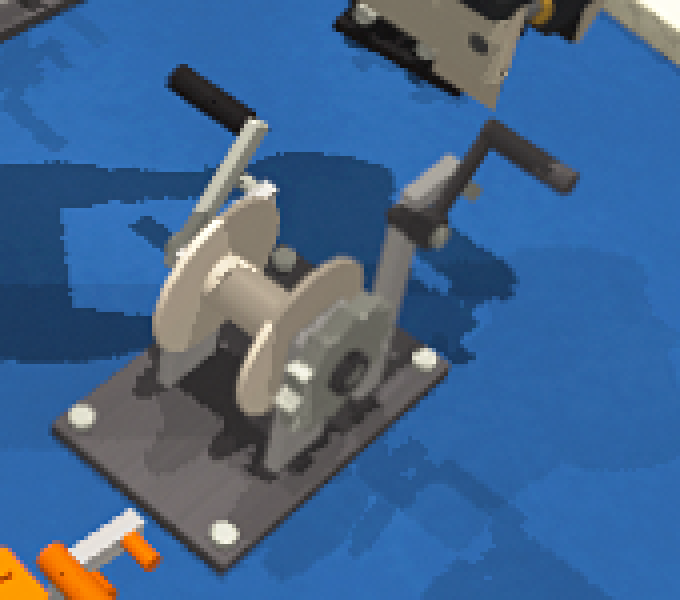

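View pics/c8.png

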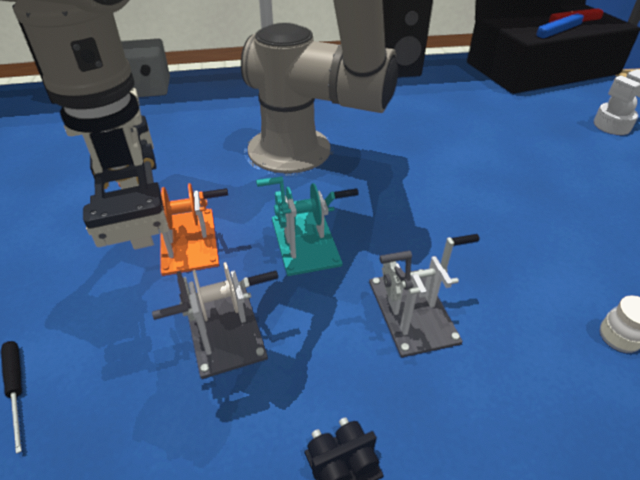

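The pictures show the handle base at (340,65), right on the q=0 prediction, the pawl pin on the 1.22 prediction, and the bare winder unchanged at (462,240). The robot is touching nothing, so I'm handing in.

```bash
python3 -c "
from cell import robot
print(robot.hand_in())"
```

```text
the job is handed in; nothing more can be done
None
```

On the white-spool winder, I threw the pawl's lever over first, then turned the crank backward over the top to its stop pin. I handed the job in at about 9 s of the 51 s allowed.

**Pawl:** I pushed the grip pin over with the closed fingers. The last wrist picture puts the pin on the predicted spot for 1.22 rad, its stop, with the gripper clear of it.

**Crank:** I pushed the handle with the jaws open around it. It stopped within 1 mm of the predicted place, with the force rising to about 15 N and no further movement. After I let go, the handle still matched the predicted stop position.

**Rest of the scene:** The bare-axle winder's crank and both coloured look-alikes look unmoved in the last pictures. The gripper was clear of everything, with the wrist reading under 1 N.

No check of the finished job failed. Early on, one wrist overlay was off because the picture was taken while the arm was still moving. A retake with the arm settled matched to about 2–3 mm.

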